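# Return the sample bottles to their colour-matched racks

### The job

The demonstration is over: put each of the four sample bottles with a coloured cap back into the well of the rack of its own colour, standing upright on the well's floor and let go. Leave the white-capped bottle and the beaker that stand among them upright where they are.

Things in the scene. Friction and masses are not known exactly. Their poses are not given: they have to be found in the camera images.
- bottle_yellow: loose upright plastic sample bottle (about 80 g), frosted body 35 mm in diameter and 56 mm tall with a band and screw cap in yellow, the cap 38 mm in diameter and lying between 60 and 88 mm above its base (total height 88 mm); best gripped on the cap from above. Origin: centre of its underside; z up along the bottle.
- bottle_orange: loose upright plastic sample bottle (about 80 g), frosted body 35 mm in diameter and 56 mm tall with a band and screw cap in orange, the cap 38 mm in diameter and lying between 60 and 88 mm above its base (total height 88 mm); best gripped on the cap from above. Origin: centre of its underside; z up along the bottle.
- bottle_green: loose upright plastic sample bottle (about 80 g), frosted body 35 mm in diameter and 56 mm tall with a band and screw cap in green, the cap 38 mm in diameter and lying between 60 and 88 mm above its base (total height 88 mm); best gripped on the cap from above. Origin: centre of its underside; z up along the bottle.
- bottle_pink: loose upright plastic sample bottle (about 80 g), frosted body 35 mm in diameter and 56 mm tall with a band and screw cap in pink, the cap 38 mm in diameter and lying between 60 and 88 mm above its base (total height 88 mm); best gripped on the cap from above. Origin: centre of its underside; z up along the bottle.
- rack_yellow: fixed yellow rack block, 80 mm (its x) by 110 mm (its y) by 38 mm tall, cannot be moved; one round well 54 mm in diameter in its middle, its flat floor 10 mm above the table (28 mm deep). The small dark marks either side of it are not for these bottles. Origin: centre of its underside, on the well's axis; z up.
- rack_orange: fixed orange rack block, 80 mm (its x) by 110 mm (its y) by 38 mm tall, cannot be moved; one round well 54 mm in diameter in its middle, its flat floor 10 mm above the table (28 mm deep). The small dark marks either side of it are not for these bottles. Origin: centre of its underside, on the well's axis; z up.
- rack_green: fixed green rack block, 80 mm (its x) by 110 mm (its y) by 38 mm tall, cannot be moved; one round well 54 mm in diameter in its middle, its flat floor 10 mm above the table (28 mm deep). The small dark marks either side of it are not for these bottles. Origin: centre of its underside, on the well's axis; z up.
- rack_pink: fixed pink rack block, 80 mm (its x) by 110 mm (its y) by 38 mm tall, cannot be moved; one round well 54 mm in diameter in its middle, its flat floor 10 mm above the table (28 mm deep). The small dark marks either side of it are not for these bottles. Origin: centre of its underside, on the well's axis; z up.
- bottle_white: bystander: same bottle as the others but with a white band and white cap (38 mm diameter, 88 mm tall), loose; to be left standing. Origin: centre of its underside; z up. Nothing else tall stands within 0.72 m of the robot base and 40 degrees either side of straight ahead.
- beaker: bystander: loose clear glass beaker, 62 mm in diameter at the rim, 85 mm tall, to be left standing. Origin: centre of its underside; z up. A low rubber stopper (30 mm wide, 24 mm tall), of no importance, also stands in the row of bottles. The row runs roughly along y, neighbours at least 85 mm apart between centres.

How it is judged:
By the outcome, as a careful person would: the job done as asked, in the order asked, and still so for the second after the job is handed in, with the robot touching nothing.
It also fails if it takes over 102 s, if anything falls off the work surface, if the arm or the gripper's body presses on something with over 40 N, if the wrist force passes 120 N, or if a joint passes its speed limit or range.

### The arm

A 6-joint arm with a two-finger parallel gripper is mounted at the origin on the work surface. World frame = base frame: x ahead of the robot, y to its left, z up, the work surface at z = 0. Lengths are in m, angles in rad, forces in N, time in s.
With the tool pointing down it reaches from about 0.35 to 0.775 m from the base axis. Payload 5.5 kg.
Tool frame: the origin (TCP) lies midway between the tips of the shut fingers; the grasp point (between the pads) lies 19 mm behind it; z points along the fingers, y is the line along which they close (so a half turn about z gives the same grasp; the last joint's range is limited). The gripper opens to 85 mm and grips with 20 to 120 N. Pads are 22 mm wide; open, the fingers measure 114 mm over their backs; the gripper's body (76 mm by 85 mm) begins 54 mm behind the grasp point. The pads swing forward as they close: fully open they stand 13 mm farther back than shut.
Start: joints at [1.107, 0.313, 0.046, 1.304, 0, 1.431], TCP at [0.183, 0.545, 0.193] pointing down, gripper open.
Joint ranges: [-2.76, 2.76], [-0.86, 1.69], [-1.03, 1.26], [-2.2, 2.34], [-1.47, 1.5], [-3.14, 3.14]. Speed limits (rad/s): [2.57, 2.57, 3.14, 3.14, 3.14, 3.14].

### API

Orientations are given as a unit quaternion [w, x, y, z].
In Python, from workcell import telemetry, imaging, env gives the robot as it stands. The module is installed in compiled form; this text tells all that it offers.
- The arm moves only by the tool step_arm, never from a script. Its argument "moves" is a list of rows, each a list of 3 entries, a list of its own where there are three numbers: the shift along the tool's x, y, z in mm, then the turn, a rotation vector about the tool's x, y, z in rad, then the finger opening in mm, from 0 to 85.4. A call has 1 to 8 rows; each row is the pose to reach, as a shift and turn from the pose commanded when the call began, along the tool's axes at that moment; what a row does not reach only later rows make up. A row lasts 1/12 s, in which the tool goes at most 41.7 mm and 7.16 degrees, less where a joint would pass 70% of its speed; a pose out of reach is approached as far as the arm can. A call with a gripper value outside its range is refused whole. The fingers move at their own pace and stop on an object; "grip_force" is the grip in N (left out, the last holds). Time passes only in rows, so rows that repeat a pose let the fingers close. It gives the time, the measured TCP pose, the force, the opening and the grip force at its end, in the units of the state.
- telemetry.get_state(): the state, without advancing time (a new reading comes with each control period).
- imaging.read_camera(name): name is "scene" or "top"; returns the picture (420x560x3 uint8, red, green, blue); there is no depth.
- imaging.camera_params(name): a dict with "camera_matrix" (3x3 intrinsics, pixels), "D" ([k1, k2, p1, p2, k3] as OpenCV has them; the pictures are not rectified), "pose" (4x4, takes a point from camera to world coordinates). Camera axes: x right, y up, looking along -z (the intrinsics and any distortion apply to the point x, -y, -z); pixel columns grow to the right and rows downward; lengths in m; the calibration is good to about 2 mm. A picture is of the moment at which its call begins. camera_params takes no time and is no camera call.
- env.hand_in(): hands the job in; it is judged then, once.
The state is a dict: "clock": time; "joint_pos": joint angles; "qvel": joint speeds; "tau": joint torques, N m; "tcp_pos": TCP position; "orientation": TCP orientation; "wrist_force": force on the tool from outside, world axes, zero at the start; "ft_torque": the same for the moment, N m; "finger_gap": finger opening in m; "grip_force": force on a finger pad.
Only numpy, scipy, OpenCV 4.12 (cv2) and the standard library are available. Lean on these libraries where they do the work, as an engineer would, in place of code of your own. Each camera call takes 0.05 s, during which the arm holds its last target. There are 200 camera calls.

## Working session

There is one attempt and no reset: what is moved stays moved. The work goes in short steps, Python scripts to look and compute and a tool call to move; the robot and the scene stay as the last step left them, time stands still between calls to the robot, and variables do not carry over. Pictures are saved under pics/ and viewed, at most 14 in all, crops included, and the job is handed in when it is done.

Besides the shell and the picture viewer there is one more tool, called after "Emit:" by a JSON object that holds its "method" and its "body". step_arm: Moves the arm, as the interface text tells. Its arguments: {"type":"object","properties":{"moves":{"type":"array"},"grip_force":{"type":"number"}},"required":["moves"]}

```bash
mkdir -p pics; python3 - <<'E'
from workcell import telemetry, imaging
import cv2
s=telemetry.get_state()
for k in s: print(k,s[k])
for n in("scene","top"):
    p=imaging.camera_params(n);print(n,p)
    cv2.imwrite(f"pics/{n}0.png",imaging.read_camera(n)[:,:,::-1])
E
```

```text
clock 0.0
joint_pos [1.10739391e+00 3.13998623e-01 4.49732630e-02 1.30361556e+00
 2.26384067e-05 1.43118031e+00]
qvel [-0.00226615 -0.00119307  0.00046689 -0.00157877  0.001374   -0.00078323]
tau [-1.73123004e-03 -4.80631435e+01  2.98532134e+01  1.94812246e-02
 -1.66919149e-04  1.82337260e-06]
tcp_pos [0.18268572 0.54458586 0.19230763]
orientation [-2.84695069e-04  1.61186877e-01  9.86923472e-01 -8.77329036e-04]
wrist_force [-0.89279078 -0.07964247 -0.44235144]
ft_torque [-0.04893516 -0.02638626 -0.05586445]
grip_force 0.0
finger_gap 0.08572088463226377
scene {'camera_matrix': array([[444.05126414,   0.        , 273.34615861],
       [  0.        , 444.05126414, 202.88066747],
       [  0.        ,   0.        ,   1.        ]]), 'D': array([0.03575018, 0.        , 0.        , 0.        , 0.        ]), 'pose': array([[ 0.78172339, -0.46599859,  0.41443197,  0.9597101 ],
       [ 0.62359028,  0.57705857, -0.52738844, -0.52078488],
       [ 0.00661075,  0.67070763,  0.74169237,  0.76314645],
       [ 0.        ,  0.        ,  0.        ,  1.        ]])}
top {'camera_matrix': array([[387.14927001,   0.        , 284.87909506],
       [  0.        , 387.14927001, 207.21835056],
       [  0.        ,   0.        ,   1.        ]]), 'D': array([-0.08349929,  0.        ,  0.        ,  0.        ,  0.        ]), 'pose': array([[-1.66846382e-03,  9.84160061e-01, -1.77274336e-01,
         3.84680533e-01],
       [-9.99990284e-01, -9.18715778e-04,  4.31130783e-03,
        -3.11009294e-04],
       [ 4.08015225e-03,  1.77279807e-01,  9.84152032e-01,
         8.12575694e-01],
       [ 0.00000000e+00,  0.00000000e+00,  0.00000000e+00,
         1.00000000e+00]])}
```

View pics/scene0.png

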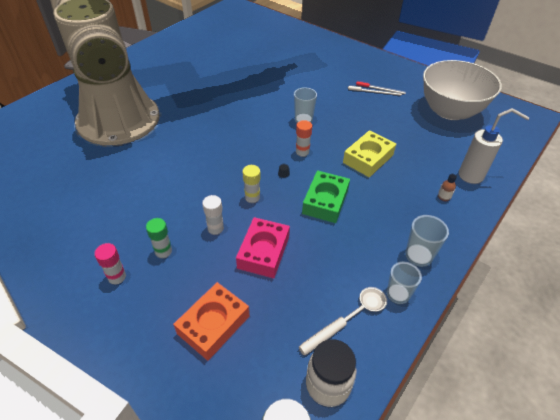

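View pics/top0.png

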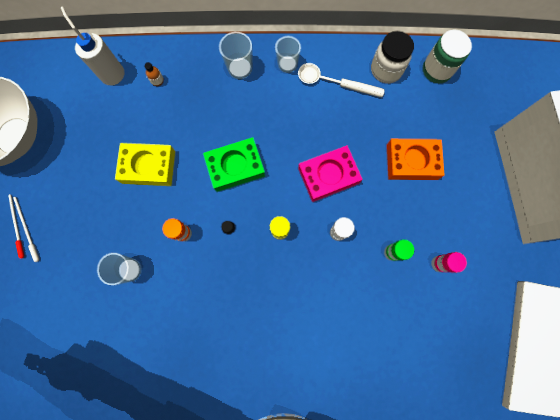

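The scene shows the row of caps: pink (108,255), green (157,228), white (212,203), yellow (251,173) and orange (303,128). The racks are orange (212,318), pink (263,245), green (327,195) and yellow (370,152). In the top view, the beaker at (118,269) stands at the orange end of the row.

```bash
cat > h.py <<'E'
import numpy as np, cv2
from workcell import telemetry, imaging
HUE=dict(orange=(1,13),yellow=(22,35),green=(45,75),pink=(158,176))
def ray(n,px):
    p=imaging.camera_params(n); K=np.array(p["camera_matrix"]);T=np.array(p["pose"])
    u=cv2.undistortPoints(np.array([[px]],float),K,np.array(p["D"]))[0,0]
    return T[:3,3],T[:3,:3]@np.array([u[0],-u[1],-1])
def onz(n,px,z):
    o,d=ray(n,px); return (o+d*(z-o[2])/d[2])[:2]
def blobs(img,c,smin=110):
    h=cv2.cvtColor(img,cv2.COLOR_RGB2HSV); lo,hi=HUE[c]
    m=cv2.inRange(h,(lo,smin,60),(hi,255,255))
    m=cv2.morphologyEx(m,cv2.MORPH_OPEN,np.ones((3,3)))
    cs,_=cv2.findContours(m,cv2.RETR_EXTERNAL,cv2.CHAIN_APPROX_NONE)
    out=[]
    for k in cs:
        k=cv2.convexHull(k);M=cv2.moments(k)
        if M["m00"]>60: out.append((M["m00"],M["m10"]/M["m00"],M["m01"]/M["m00"],k))
    return sorted(out,key=lambda b:-b[0])
E
python3 - <<'E'
from h import *
for n in("top","scene"):
    im=imaging.read_camera(n)
    for c in HUE:
        for b in blobs(im,c)[:4]:
            print(n,c,int(b[0]),np.round(b[1:3],0),'bb',cv2.boundingRect(b[3]),'cap.074',onz(n,b[1:3],.074).round(4),'rack.019',onz(n,b[1:3],.019).round(4), round(cv2.minAreaRect(b[3])[2]))
# white, beaker rough
print('white',onz('top',(344,228),.088),onz('scene',(212,206),.074),'beaker',onz('top',(113,269),.085))
E
```

```text
top orange 1148 [407. 166.] bb (387, 142, 55, 38) cap.074 [ 0.6019 -0.2477] rack.019 [ 0.6181 -0.2662] 33
top orange 308 [420. 154.] bb (407, 144, 24, 23) cap.074 [ 0.6272 -0.2761] rack.019 [ 0.6453 -0.2966] 43
top orange 80 [153.  73.] bb (148, 67, 11, 12) cap.074 [0.8056 0.2741] rack.019 [0.837  0.2945] 39
top orange 76 [ 19. 249.] bb (16, 240, 8, 18) cap.074 [0.4346 0.5226] rack.019 [0.4383 0.5616] 79
top yellow 2230 [145. 164.] bb (115, 143, 60, 43) cap.074 [0.6057 0.2762] rack.019 [0.6222 0.2968] 4
top yellow 329 [279. 227.] bb (270, 217, 20, 22) cap.074 [0.4787 0.0069] rack.019 [0.4857 0.0074] 90
top green 2136 [234. 164.] bb (204, 138, 60, 53) cap.074 [0.6046 0.0977] rack.019 [0.621 0.105] 72
top green 345 [402. 250.] bb (391, 240, 23, 20) cap.074 [ 0.4348 -0.2288] rack.019 [ 0.4385 -0.2458] 90
top green 239 [448.  54.] bb (437, 43, 27, 19) cap.074 [ 0.8547 -0.3572] rack.019 [ 0.8897 -0.3838] 33
top pink 2146 [329. 173.] bb (299, 147, 63, 54) cap.074 [ 0.5857 -0.0916] rack.019 [ 0.6007 -0.0984] 69
top pink 377 [454. 262.] bb (442, 252, 24, 20) cap.074 [ 0.4105 -0.3288] rack.01
[... 456 characters left out ...]
414 [369. 153.] bb (344, 131, 52, 45) cap.074 [0.6497 0.2317] rack.019 [0.6249 0.2918] 45
scene yellow 258 [251. 174.] bb (243, 165, 17, 20) cap.074 [0.4829 0.005 ] rack.019 [0.4448 0.047 ] 90
scene green 1632 [325. 196.] bb (303, 171, 47, 51) cap.074 [0.6482 0.0543] rack.019 [0.6233 0.1002] 18
scene green 339 [156. 229.] bb (146, 218, 21, 22) cap.074 [ 0.4375 -0.23  ] rack.019 [ 0.3959 -0.2068] 82
scene pink 2207 [263. 247.] bb (236, 218, 53, 60) cap.074 [ 0.6303 -0.1337] rack.019 [ 0.604  -0.1028] 19
scene pink 421 [107. 255.] bb (95, 243, 24, 24) cap.074 [ 0.4128 -0.3301] rack.019 [ 0.3692 -0.3149] 63
white [ 0.47520958 -0.11508639] [ 0.48102985 -0.11757114] beaker [0.39750055 0.32126327]
```

```bash
cat >> h.py <<'E'
from scipy.spatial.transform import Rotation as R
def plan(xy,z,yaw=0.):
    "shift (mm) and turn in tool axes to TCP xy,z with tool y at yaw from world x, pointing down"
    s=telemetry.get_state(); q=np.array(s["orientation"]); A=R.from_quat(q[[1,2,3,0]])
    c,n=np.cos(yaw),np.sin(yaw)
    B=R.from_matrix(np.array([[-n,c,0],[c,n,0],[0,0,-1.]]).T)
    print('t',round(s["clock"],2),'tcp',np.round(s["tcp_pos"],4),'gap',round(s["finger_gap"],4),'F',np.round(s["wrist_force"],1))
    print('shift',(A.inv().apply(np.r_[xy,z]-s["tcp_pos"])*1000).round(1),'turn',(A.inv()*B).as_rotvec().round(3))
E
python3 - <<'E'
from h import *
HUE['orange']=(3,21)
im=imaging.read_camera("top")
for b in blobs(im,'orange')[:4]: print(int(b[0]),np.round(b[1:3]),cv2.boundingRect(b[3]),onz('top',b[1:3],.074).round(4),onz('top',b[1:3],.019).round(4))
plan((.48,.207),.2)
E
```

```text
2170 [415. 159.] (387, 139, 57, 41) [ 0.6159 -0.265 ] [ 0.6331 -0.2847]
339 [173. 229.] (163, 219, 22, 20) [0.4758 0.2116] [0.4826 0.2274]
104 [152.  73.] (146, 67, 13, 12) [0.8061 0.2755] [0.8375 0.296 ]
t 0.25 tcp [0.1828 0.5449 0.1928] gap 0.0853 F [ 0.2 -0.1 -0.5]
shift [-389.2 -225.8   -7.1] turn [-1.000e-03  0.000e+00  1.247e+00]
```

Emit:
{"method": "step_arm", "body": {"moves": [[[-388,-222,-7],[0,0,1.247],85],[[-388,-222,-7],[0,0,1.247],85],[[-388,-222,-7],[0,0,1.247],85],[[-388,-222,-7],[0,0,1.247],85],[[-388,-222,-7],[0,0,1.247],85],[[-388,-222,-7],[0,0,1.247],85],[[-388,-222,-7],[0,0,1.247],85],[[-388,-222,-7],[0,0,1.247],85]], "grip_force": 40}}

```text
clock: 0.92
tcp_pos: [0.4055, 0.2945, 0.1986]
orientation: [0.0, 0.617, 0.787, 0.0]
wrist_force: [-0.7, 1.1, -0.4]
finger_gap: 0.0854
grip_force: 0.0
```

```bash
python3 -c "
from h import *
plan((.4775,.210),.15)"
```

```text
t 0.92 tcp [0.4055 0.2945 0.1986] gap 0.0854 F [-0.7  1.1 -0.4]
shift [-99.3  49.7  48.6] turn [ 0.    -0.     0.241]
```

Emit:
{"method": "step_arm", "body": {"moves": [[[-95,48,48],[0,0,0.241],85],[[-95,48,48],[0,0,0.241],85],[[-95,48,48],[0,0,0.241],85],[[-95,48,48],[0,0,0.241],85],[[-95,48,48],[0,0,0.241],85]]}}

```text
clock: 1.33
tcp_pos: [0.4743, 0.2142, 0.1493]
orientation: [-0.001, 0.706, 0.708, -0.001]
wrist_force: [-0.3, -0.1, -0.3]
finger_gap: 0.085
grip_force: 0.0
```

```bash
python3 - <<'E'
from h import *
plan((.4775,.210),.050)
a=imaging.read_camera("top")[150:330,80:320];b=imaging.read_camera("scene")[30:210,210:450]
cv2.imwrite("pics/c1.png",cv2.resize(np.hstack([a,b])[:,:,::-1],None,fx=1.6,fy=1.6))
E
```

```text
t 1.33 tcp [0.4743 0.2142 0.1493] gap 0.085 F [-0.3 -0.1 -0.3]
shift [-4.2  3.4 99.3] turn [-0.002  0.     0.003]
```

View pics/c1.png

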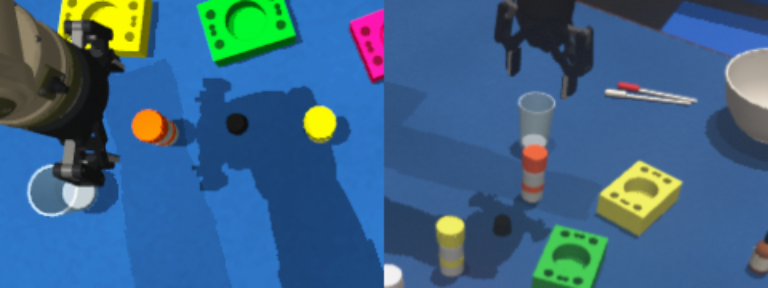

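The top crop shows the gripper left of the orange cap at (150,126). The scene crop has its fingertips at about (542,88), above the beaker and behind the bottle. I'll compare that with the projected TCP.

```bash
cat >> h.py <<'E'
def proj(n,P):
    p=imaging.camera_params(n);T=np.array(p["pose"]);c=T[:3,:3].T@(np.array(P)-T[:3,3])
    return cv2.projectPoints(np.array([[c[0],-c[1],-c[2]]]),np.zeros(3),np.zeros(3),np.array(p["camera_matrix"]),np.array(p["D"]))[0][0,0]
E
python3 - <<'E'
from h import *
t=telemetry.get_state()["tcp_pos"];print(t)
for dx in(-.043,0,.043):
  for n in("top","scene"): print(n,dx,proj(n,t+[dx,0,.013]).round())
print(proj("top",[.4775,.21,.074]),proj("scene",[.4775,.21,.074]))
for n in("top","scene"): print(n,onz(n,(139,219) if n=="top" else (309,85),.155))
E
```

```text
[0.47398711 0.21611907 0.15066528]
top -0.043 [155. 249.]
scene -0.043 [291.  89.]
top 0 [156. 223.]
scene 0 [306.  96.]
top 0.043 [158. 199.]
scene 0.043 [321. 102.]
[174.35222615 227.81350996] [303.43329093 128.18998148]
top [0.48259685 0.24992413]
scene [0.44694226 0.26701648]
```

```bash
python3 - <<'E'
from h import *
for i in range(2):
  print(telemetry.get_state()["tcp_pos"])
  im={n:imaging.read_camera(n).copy() for n in("top","scene")}
t=telemetry.get_state()["tcp_pos"]
for n in im:
  for d in((-.043,0,.013),(0.043,0,.013),(0,0,0)):
    u=proj(n,t+d).round().astype(int); cv2.circle(im[n],tuple(map(int,u)),1,(255,0,255),-1)
a=cv2.resize(im["top"][160:280,80:200],(400,400));b=cv2.resize(im["scene"][30:150,240:360],(400,400))
cv2.imwrite("pics/c2.png",np.hstack([a,b])[:,:,::-1])
E
```

```text
[0.47398711 0.21611907 0.15066528]
[0.47394385 0.21688962 0.1511385 ]
```

View pics/c2.png

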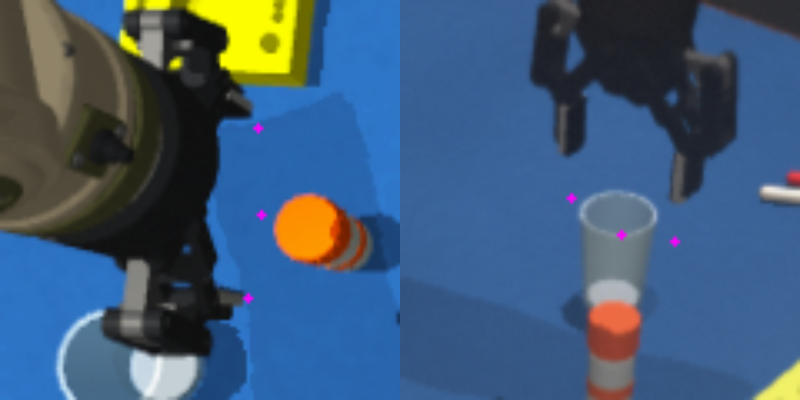

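The fingertips appear about 10 px higher in the scene view than projected: (290,76) and (324,88). I'll triangulate them from both views.

```bash
cat >> h.py <<'E'
def tri(pt,ps):
    (o1,d1),(o2,d2)=ray("top",pt),ray("scene",ps)
    k=np.linalg.lstsq(np.c_[d1,-d2],o2-o1,rcond=None)[0]; a,b=o1+k[0]*d1,o2+k[1]*d2
    return ((a+b)/2).round(4), round(np.linalg.norm(a-b),4)
E
python3 - <<'E'
from h import *
print(tri((155,191),(324,88.5)),tri((153.5,249),(290.4,75.6)))
for i in range(3):
  s=telemetry.get_state();print(s["clock"],s["tcp_pos"],s["joint_pos"],s["qvel"]);imaging.read_camera("top")
print(tri((279,227),(251,174)),tri((402,250),(156,229)),tri((454,262),(107,255)),tri((173,229),(304,129)))
E
```

```text
(array([0.5224, 0.2089, 0.2055]), np.float64(0.0041)) (array([0.4295, 0.2081, 0.2013]), np.float64(0.0058))
1.6333 [0.47398619 0.21700597 0.15118132] [ 2.75159644e-01  2.25211434e-01 -1.75715207e-01  1.16860965e+00
  1.78184984e-04  1.83776115e+00] [-0.00157716  0.00145886 -0.00229136 -0.00359647 -0.0002106   0.00054372]
1.6833 [0.47399331 0.21694149 0.15112194] [ 2.75037987e-01  2.25253612e-01 -1.75809616e-01  1.16852920e+00
  1.74279139e-04  1.83770311e+00] [-0.0054772   0.00209703 -0.00188681 -0.00105026 -0.00202964  0.00091536]
1.7333 [0.474035   0.21677889 0.15099676] [ 2.74757144e-01  2.25433053e-01 -1.75891759e-01  1.16845298e+00
  1.05841157e-04  1.83769736e+00] [-0.0073218   0.00407609 -0.00104465 -0.00207365 -0.00116132 -0.00038133]
(array([0.4797, 0.008 , 0.0707]), np.float64(0.0004)) (array([ 0.4344, -0.2294,  0.07  ]), np.float64(0.0002)) (array([ 0.4108, -0.3299,  0.0711]), np.float64(0.002)) (array([0.4761, 0.2145, 0.0679]), np.float64(0.0005))
```

The fingertips triangulate at z of about 0.20, well above the 0.164 expected when open. I'll shut the fingers here and check where the TCP really is.

Emit:
{"method": "step_arm", "body": {"moves": [[[0,0,0],[0,0,0],0],[[0,0,0],[0,0,0],0],[[0,0,0],[0,0,0],0],[[0,0,0],[0,0,0],0],[[0,0,0],[0,0,0],0],[[0,0,0],[0,0,0],0],[[0,0,0],[0,0,0],0],[[0,0,0],[0,0,0],0]]}}

```text
clock: 2.45
tcp_pos: [0.4744, 0.2158, 0.1504]
orientation: [-0.0, 0.705, 0.709, 0.0]
wrist_force: [-0.8, -0.4, -0.3]
finger_gap: -0.0
grip_force: 0.0
```

```bash
python3 - <<'E'
from h import *
im={n:imaging.read_camera(n).copy() for n in("top","scene")}
s=telemetry.get_state();t=s["tcp_pos"];print(t,s["finger_gap"])
for n in im:
    u=proj(n,t).round().astype(int);print(n,u); im[n][u[1],u[0]]=(255,0,255)
a=cv2.resize(im["top"][160:280,80:200],(400,400));b=cv2.resize(im["scene"][30:150,240:360],(400,400))
cv2.imwrite("pics/c3.png",np.hstack([a,b])[:,:,::-1])
E
```

```text
[0.47437416 0.21577102 0.15041784] 9.209815138389606e-05
top [159 224]
scene [306 100]
```

View pics/c3.png

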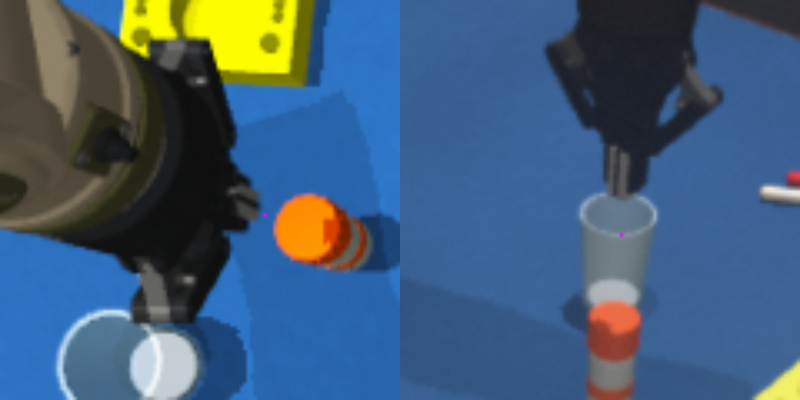

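```bash
python3 - <<'E'
from h import *
print(tri((157.4,222.4),(306.6,88.5)))
print(onz("top",(157.4,222.4),.18),onz("scene",(306.6,88.5),.18))
E
```

```text
(array([0.4748, 0.2098, 0.1849]), np.float64(0.0066))
[0.47318889 0.20880509] [0.47200742 0.21956285]
```

Emit:
{"method": "step_arm", "body": {"moves": [[[-3,2,0],[0,0,0],85],[[-3,2,0],[0,0,0],85],[[-3,2,0],[0,0,0],85],[[-3,2,0],[0,0,0],85],[[-3,2,30],[0,0,0],85],[[-3,2,60],[0,0,0],85],[[-3,2,80],[0,0,0],85],[[-3,2,80],[0,0,0],85]]}}

```text
clock: 3.22
tcp_pos: [0.4729, 0.2119, 0.0663]
orientation: [-0.002, 0.705, 0.709, -0.003]
wrist_force: [-1.2, 0.1, -0.8]
finger_gap: 0.0851
grip_force: 0.0
```

```bash
cat > look.py <<'E'
import sys
from h import *
name=sys.argv[1]
im={n:imaging.read_camera(n).copy() for n in("top","scene")}
s=telemetry.get_state();t=np.array(s["tcp_pos"]);print(s["clock"],t,s["finger_gap"])
o=[]
for n in("top","scene"):
    u=proj(n,t).round().astype(int);print(n,u)
    im[n][u[1],u[0]]=(255,0,255)
    x,y=np.clip(u[0]-60,0,440),np.clip(u[1]-60,0,300);print('corner',x,y)
    o.append(cv2.resize(im[n][y:y+120,x:x+120],(400,400)))
cv2.imwrite(f"pics/{name}.png",np.hstack(o)[:,:,::-1])
E
python3 look.py c4
```

```text
3.3167 [0.4757691  0.21269131 0.07027767] 0.08502968225221223
top [173 229]
corner 113 169
scene [303 129]
corner 243 69
```

View pics/c4.png

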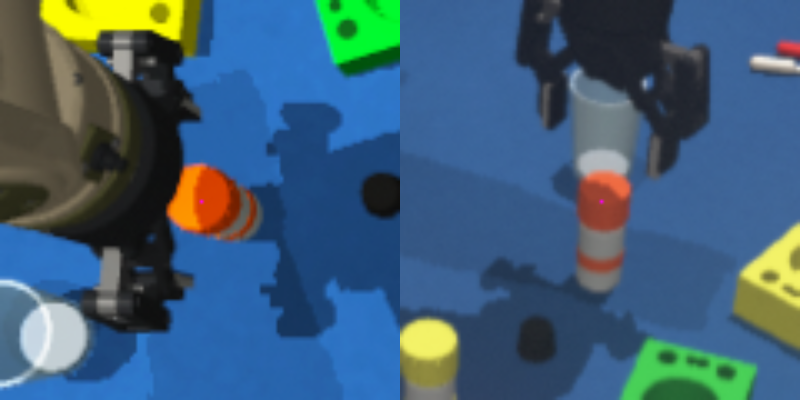

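Near the cap, the fingertips are at about (319,121) and (286,107) in the scene view. They still look above the cap.

```bash
python3 - <<'E'
from h import *
print(tri((172,203.5),(319.5,121.5)),tri((170,254.5),(286.5,107.4)))
E
```

```text
(array([0.5197, 0.2072, 0.1151]), np.float64(0.0061)) (array([0.4249, 0.2057, 0.1137]), np.float64(0.003))
```

Emit:
{"method": "step_arm", "body": {"moves": [[[4,3,0],[0,0,0],85],[[4,3,20],[0,0,0],85],[[4,3,35],[0,0,0],85],[[4,3,50],[0,0,0],85],[[4,3,50],[0,0,0],85],[[4,3,50],[0,0,0],85]]}}

```text
clock: 3.82
tcp_pos: [0.4801, 0.2172, 0.0214]
orientation: [0.0, 0.705, 0.709, 0.0]
wrist_force: [0.7, 1.2, 0.7]
finger_gap: 0.0848
grip_force: 0.0
```

```bash
python3 look.py c5
```

```text
3.9167 [0.48090365 0.21740764 0.02219426] 0.08488169265680169
top [178 229]
corner 118 169
scene [305 143]
corner 245 83
```

View pics/c5.png

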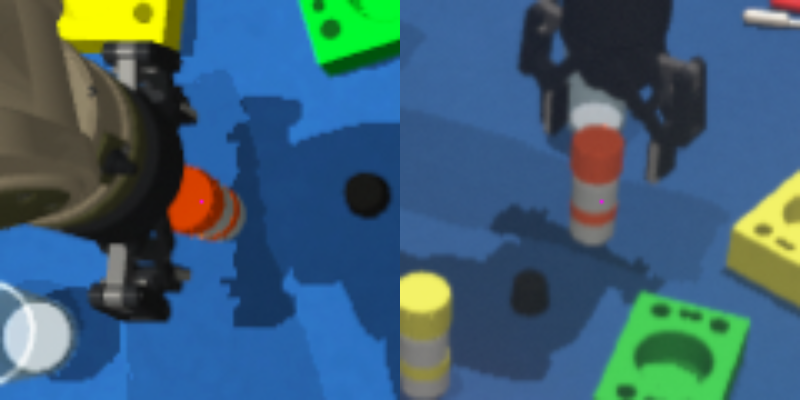

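In both views the midpoint of the fingertips coincides with the cap. I'll go down slightly and grip.

Emit:
{"method": "step_arm", "body": {"moves": [[[0,-3,6],[0,0,0],85],[[0,-3,6],[0,0,0],85],[[0,-3,6],[0,0,0],20],[[0,-3,6],[0,0,0],20],[[0,-3,6],[0,0,0],20],[[0,-3,6],[0,0,0],20],[[0,-3,6],[0,0,0],20],[[0,-3,6],[0,0,0],20]]}}

```text
clock: 4.58
tcp_pos: [0.4766, 0.2169, 0.0147]
orientation: [0.0, 0.705, 0.709, 0.0]
wrist_force: [-0.9, 0.3, 2.4]
finger_gap: 0.0371
grip_force: 39.9
```

```bash
python3 -c "
from h import *
plan((.634,-.286),.16)"
```

```text
t 4.58 tcp [0.4766 0.2169 0.0147] gap 0.0371 F [-0.9  0.3  2.4]
shift [-503.8  154.4 -145.3] turn [ 0.001 -0.     0.006]
```

Emit:
{"method": "step_arm", "body": {"moves": [[[0,0,-40],[0,0,0],20],[[0,0,-80],[0,0,0],20],[[0,0,-115],[0,0,0],20],[[-20,6,-145],[0,0,0],20],[[-55,18,-145],[0,0,0],20],[[-92,30,-145],[0,0,0],20],[[-130,42,-145],[0,0,0],20],[[-168,54,-145],[0,0,0],20]]}}

```text
clock: 5.25
tcp_pos: [0.5316, 0.0477, 0.1596]
orientation: [0.0, 0.705, 0.71, 0.0]
wrist_force: [0.2, 0.4, -1.9]
finger_gap: 0.037
grip_force: 40.6
```

```bash
python3 -c "
from h import *
plan((.634,-.286),.16)"
```

```text
t 5.25 tcp [0.5316 0.0477 0.1596] gap 0.037 F [ 0.2  0.4 -1.9]
shift [-334.5  100.1   -0.4] turn [ 0.001 -0.     0.007]
```

Emit:
{"method": "step_arm", "body": {"moves": [[[-38,11,0],[0,0,0],20],[[-76,23,0],[0,0,0],20],[[-114,34,0],[0,0,0],20],[[-152,45,0],[0,0,0],20],[[-190,57,0],[0,0,0],20],[[-228,68,0],[0,0,0],20],[[-266,80,0],[0,0,0],20],[[-300,90,0],[0,0,0],20]]}}

```text
clock: 5.92
tcp_pos: [0.6233, -0.2528, 0.1588]
orientation: [-0.0, 0.705, 0.709, -0.0]
wrist_force: [0.8, 0.4, -1.0]
finger_gap: 0.037
grip_force: 40.6
```

Emit:
{"method": "step_arm", "body": {"moves": [[[-26,8,0],[0,0,0.006],20],[[-26,8,0],[0,0,0.006],20],[[-26,8,50],[0,0,0.006],20],[[-26,8,80],[0,0,0.006],20],[[-26,8,80],[0,0,0.006],20],[[-26,8,80],[0,0,0.006],20]]}}

```text
clock: 6.42
tcp_pos: [0.6286, -0.2743, 0.0767]
orientation: [-0.004, 0.707, 0.707, -0.001]
wrist_force: [0.0, 0.1, 0.0]
finger_gap: 0.0372
grip_force: 40.6
```

```bash
python3 look.py c6; python3 -c "
from h import *
plan((.634,-.286),.025)"
```

```text
6.5167 [ 0.63235651 -0.27633709  0.0815771 ] 0.037127566357784865
top [421 150]
corner 361 90
scene [211 297]
corner 151 237
t 6.52 tcp [ 0.6324 -0.2763  0.0816] gap 0.0371 F [ 0.4  0.1 -0.3]
shift [-9.6  1.5 56.6] turn [0.002 0.001 0.001]
```

View pics/c6.png

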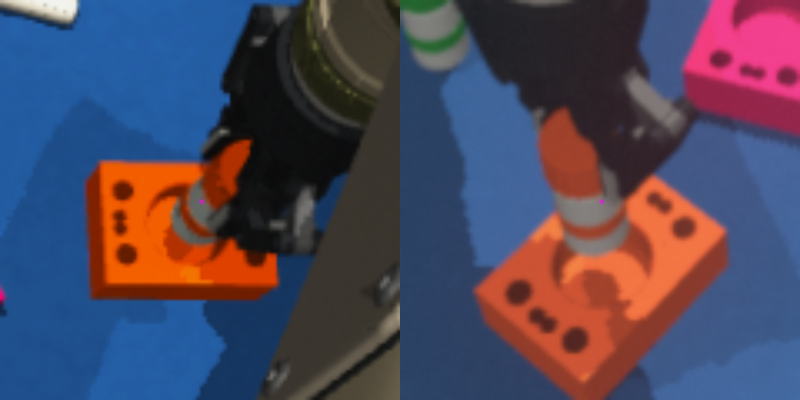

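The bottle hangs over the orange well. Its base is at about (210,309) in the scene view and (419,158) in the top view.

```bash
python3 - <<'E'
from h import *
print(onz("scene",(210.4,309),.067),onz("top",(419.5,158.4),.067),tri((419.5,158.4),(210.4,309)))
p=[.634,-.277,.067];q=[.634,-.277,.155]
for n in("top","scene"): print(n,proj(n,p),proj(n,q))
# well: rim pixels by eye in last crop: scene rim ellipse x 552-652,y 215-305 ; top 147-257,158-262 (partly hid)
print(onz("scene",(151+(602-400)/3.333,237+262/3.333),.038))
# rack silhouettes by two-view triangulation at start
for c,a,b in(("orange",(415,159),(211,320)),("yellow",(145,164),(369,153)),("green",(234,164),(325,196)),("pink",(329,173),(263,247))): print(c,tri(a,b))
E
```

```text
[ 0.64045169 -0.28805619] [ 0.61940083 -0.27697197] (array([ 0.6283, -0.2829,  0.045 ]), np.float64(0.006))
top [419.0080923  151.52574652] [435.38448466 136.22582042]
scene [212.16045005 302.45565067] [206.9831889  274.73141307]
[ 0.63793661 -0.28641169]
orange (array([ 0.6337, -0.2861,  0.0161]), np.float64(0.0008))
yellow (array([0.6234, 0.2982, 0.0136]), np.float64(0.0012))
green (array([0.6216, 0.104 , 0.0148]), np.float64(0.0025))
pink (array([ 0.6022, -0.0984,  0.0144]), np.float64(0.001))
```

Emit:
{"method": "step_arm", "body": {"moves": [[[-5,4,0],[0,0,0],20],[[-5,4,10],[0,0,0],20],[[-5,4,20],[0,0,0],20],[[-5,4,25],[0,0,0],20],[[-5,4,25],[0,0,0],20],[[-5,4,25],[0,0,0],20]]}}

```text
clock: 7.02
tcp_pos: [0.6346, -0.2808, 0.0535]
orientation: [-0.001, 0.707, 0.707, -0.0]
wrist_force: [0.6, -0.4, -0.6]
finger_gap: 0.0369
grip_force: 40.6
```

```bash
python3 look.py c7
```

```text
7.1167 [ 0.63531232 -0.2811916   0.054434  ] 0.03689701322263237
top [419 153]
corner 359 93
scene [212 308]
corner 152 248
```

View pics/c7.png

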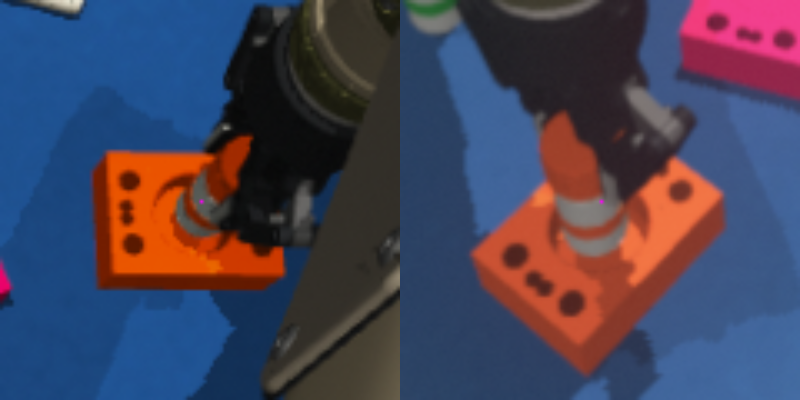

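The base is now just above the well mouth and inside its outline in both views: scene (211,321), top (417,162).

```bash
python3 - <<'E'
from h import *
print(tri((417.5,162),(210.8,321.5)), proj("top",[.634,-.286,.038]),proj("scene",[.634,-.286,.038]),proj("top",[.634,-.286,.010]),proj("scene",[.634,-.286,.010]))
E
```

```text
(array([ 0.6309, -0.2898,  0.0117]), np.float64(0.007)) [418.51556226 155.90861793] [210.17400317 314.18511069] [414.17110453 159.83242741] [211.66133019 321.62169319]
```

Emit:
{"method": "step_arm", "body": {"moves": [[[-2,1,2],[0,0,0],20],[[-2,1,4],[0,0,0],20],[[-2,1,6],[0,0,0],20],[[-2,1,8],[0,0,0],20]]}}

```text
clock: 7.45
tcp_pos: [0.6363, -0.2833, 0.0462]
orientation: [0.0, 0.707, 0.707, 0.0]
wrist_force: [0.4, 0.2, -0.8]
finger_gap: 0.0371
grip_force: 40.6
```

```bash
python3 -c "
from h import *
plan((.634,-.286),.025)"
```

```text
t 7.45 tcp [ 0.6363 -0.2833  0.0462] gap 0.0371 F [ 0.4  0.2 -0.8]
shift [-2.7 -2.3 21.2] turn [ 0. -0. -0.]
```

No contact yet, so I'll continue down to z of about 0.025.

Emit:
{"method": "step_arm", "body": {"moves": [[[0,0,2],[0,0,0],20],[[0,0,4],[0,0,0],20],[[0,0,6],[0,0,0],20],[[0,0,8],[0,0,0],20],[[0,0,10],[0,0,0],20],[[0,0,10],[0,0,0],20]]}}

```text
clock: 7.95
tcp_pos: [0.636, -0.283, 0.0357]
orientation: [-0.0, 0.707, 0.707, -0.0]
wrist_force: [0.2, 0.3, -0.6]
finger_gap: 0.037
grip_force: 40.6
```

Emit:
{"method": "step_arm", "body": {"moves": [[[0,0,2],[0,0,0],20],[[0,0,4],[0,0,0],20],[[0,0,6],[0,0,0],20],[[0,0,6],[0,0,0],20]]}}

```text
clock: 8.28
tcp_pos: [0.636, -0.2831, 0.0298]
orientation: [-0.0, 0.707, 0.707, -0.0]
wrist_force: [0.9, 0.7, -1.2]
finger_gap: 0.0369
grip_force: 40.6
```

Emit:
{"method": "step_arm", "body": {"moves": [[[0,0,1],[0,0,0],20],[[0,0,2],[0,0,0],20],[[0,0,3],[0,0,0],20],[[0,0,4],[0,0,0],20],[[0,0,5],[0,0,0],20],[[0,0,5],[0,0,0],20]]}}

```text
clock: 8.78
tcp_pos: [0.6361, -0.2832, 0.0251]
orientation: [-0.0, 0.707, 0.707, -0.0]
wrist_force: [0.0, -0.0, -0.9]
finger_gap: 0.0372
grip_force: 40.6
```

Emit:
{"method": "step_arm", "body": {"moves": [[[0,0,1],[0,0,0],20],[[0,0,2],[0,0,0],20],[[0,0,3],[0,0,0],20],[[0,0,3],[0,0,0],20]]}}

```text
clock: 9.12
tcp_pos: [0.6366, -0.2835, 0.0247]
orientation: [0.001, 0.707, 0.707, 0.0]
wrist_force: [-3.2, 1.2, 10.2]
finger_gap: 0.037
grip_force: 41.4
```

```bash
python3 look.py c8
```

```text
9.2167 [ 0.63654421 -0.28352657  0.02468244] 0.03715271351178239
top [415 157]
corner 355 97
scene [213 318]
corner 153 258
```

View pics/c8.png

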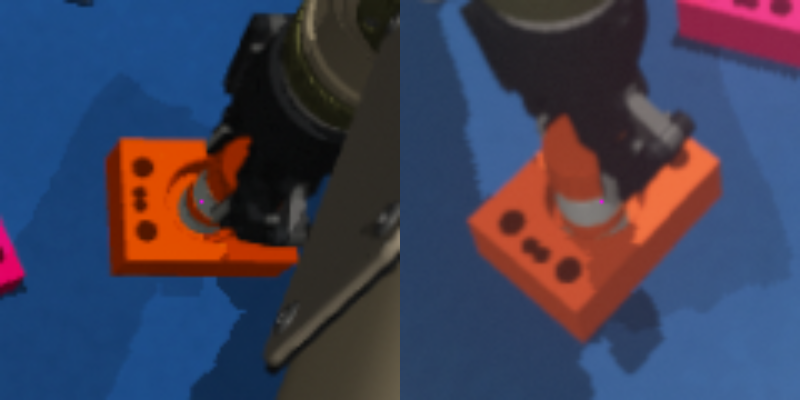

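The wrist reads 10 N at z = 0.0247, exactly 10 mm above the pick height, so the bottle is on the well floor. I'll release it and retreat.

Emit:
{"method": "step_arm", "body": {"moves": [[[0,0,-2],[0,0,0],60],[[0,0,-2],[0,0,0],85],[[0,0,-2],[0,0,0],85],[[0,0,-2],[0,0,0],85],[[0,0,-20],[0,0,0],85],[[0,0,-60],[0,0,0],85],[[0,0,-100],[0,0,0],85],[[0,0,-115],[0,0,0],85]]}}

```text
clock: 9.88
tcp_pos: [0.6383, -0.2844, 0.1432]
orientation: [0.003, 0.707, 0.707, 0.001]
wrist_force: [-0.0, -0.3, 0.9]
finger_gap: 0.0851
grip_force: 0.0
```

```bash
python3 -c "
from h import *
plan((.411,-.326),.13)"
```

```text
t 9.88 tcp [ 0.6383 -0.2844  0.1432] gap 0.0851 F [-0.  -0.3  0.9]
shift [ -41.5 -227.4   12. ] turn [0.006 0.003 0.   ]
```

Emit:
{"method": "step_arm", "body": {"moves": [[[-8,-40,10],[0,0,0],85],[[-15,-80,20],[0,0,0],85],[[-22,-120,30],[0,0,0],85],[[-29,-160,35],[0,0,0],85],[[-36,-198,40],[0,0,0],85],[[-41,-226,40],[0,0,0],85],[[-41,-226,40],[0,0,0],85],[[-41,-226,40],[0,0,0],85]]}}

```text
clock: 10.55
tcp_pos: [0.4089, -0.3245, 0.0974]
orientation: [-0.0, 0.708, 0.706, 0.0]
wrist_force: [0.8, 0.3, -0.3]
finger_gap: 0.085
grip_force: 0.0
```

```bash
python3 look.py c9; python3 -c "
from h import *
plan((.411,-.326),.0145)"
```

```text
10.65 [ 0.4110092  -0.32475282  0.09765586] 0.08500649567118115
top [457 261]
corner 397 201
scene [105 245]
corner 45 185
t 10.65 tcp [ 0.411  -0.3248  0.0977] gap 0.085 F [0.5 0.5 0.1]
shift [-1.2 -0.1 83.2] turn [ 0.001  0.001 -0.   ]
```

View pics/c9.png

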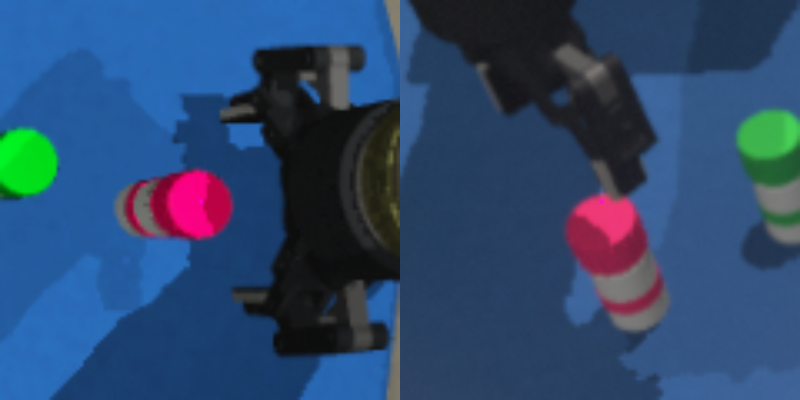

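```bash
python3 - <<'E'
from h import *
print(tri((463.6,235.5),(109.5,243)),tri((467.5,290),(76.5,218)))
E
```

```text
(array([ 0.4517, -0.3261,  0.1384]), np.float64(0.0098)) (array([ 0.3561, -0.3273,  0.1354]), np.float64(0.0087))
```

Emit:
{"method": "step_arm", "body": {"moves": [[[-2,3,30],[0,0,0],85],[[-2,3,60],[0,0,0],85],[[-2,3,83],[0,0,0],85],[[-2,3,83],[0,0,0],85],[[-2,3,83],[0,0,0],85]]}}

```text
clock: 11.07
tcp_pos: [0.4135, -0.3251, 0.0134]
orientation: [-0.002, 0.707, 0.708, 0.0]
wrist_force: [0.6, -0.1, 0.2]
finger_gap: 0.0851
grip_force: 0.0
```

Emit:
{"method": "step_arm", "body": {"moves": [[[0,0,0],[0,0,0],20],[[0,0,0],[0,0,0],20],[[0,0,0],[0,0,0],20],[[0,0,0],[0,0,0],20],[[0,0,0],[0,0,0],20],[[0,0,0],[0,0,0],20],[[0,0,0],[0,0,0],20]]}}

```text
clock: 11.65
tcp_pos: [0.414, -0.3272, 0.0158]
orientation: [0.001, 0.707, 0.707, -0.0]
wrist_force: [-0.6, 0.4, 5.3]
finger_gap: 0.0376
grip_force: 39.5
```

```bash
python3 -c "
from h import *
plan((.602,-.096),.16)"
```

```text
t 11.65 tcp [ 0.414  -0.3272  0.0158] gap 0.0376 F [-0.6  0.4  5.3]
shift [ 230.9  188.2 -144.3] turn [ 0.002  0.002 -0.   ]
```

Emit:
{"method": "step_arm", "body": {"moves": [[[0,0,-40],[0,0,0],20],[[0,0,-80],[0,0,0],20],[[0,0,-115],[0,0,0],20],[[20,16,-130],[0,0,0],20],[[48,40,-135],[0,0,0],20],[[77,64,-135],[0,0,0],20],[[106,88,-135],[0,0,0],20],[[135,112,-135],[0,0,0],20]]}}

```text
clock: 12.32
tcp_pos: [0.5261, -0.1901, 0.15]
orientation: [0.0, 0.707, 0.707, 0.0]
wrist_force: [0.3, 0.0, -0.7]
finger_gap: 0.0368
grip_force: 40.9
```

```bash
python3 -c "
from h import *
plan((.605,-.096),.15)"
```

```text
t 12.32 tcp [ 0.5261 -0.1901  0.15  ] gap 0.0368 F [ 0.3  0.  -0.7]
shift [94.1 78.8  0. ] turn [ 0.001  0.    -0.001]
```

Emit:
{"method": "step_arm", "body": {"moves": [[[30,25,0],[0,0,0],20],[[60,50,0],[0,0,0],20],[[92,77,0],[0,0,0],20],[[92,77,0],[0,0,0],20],[[92,77,25],[0,0,0],20],[[92,77,55],[0,0,0],20],[[92,77,80],[0,0,0],20],[[92,77,80],[0,0,0],20]]}}

```text
clock: 12.98
tcp_pos: [0.598, -0.0979, 0.0638]
orientation: [-0.004, 0.707, 0.707, -0.002]
wrist_force: [-1.1, 0.2, -1.6]
finger_gap: 0.037
grip_force: 40.9
```

```bash
python3 look.py c10; python3 -c "
from h import *
plan((.605,-.096),.025)
print(proj('top',[.602,-.099,.038]),proj('scene',[.602,-.099,.038]))"
```

```text
13.0833 [ 0.60113936 -0.09911398  0.0688729 ] 0.03728252667998457
top [333 166]
corner 273 106
scene [262 231]
corner 202 171
t 13.08 tcp [ 0.6011 -0.0991  0.0689] gap 0.0373 F [ 0.6 -0.  -0.1]
shift [ 3.1  4.  43.9] turn [-0.003 -0.001 -0.   ]
[330.77175082 170.25387774] [262.88230821 240.17060256]
```

View pics/c10.png

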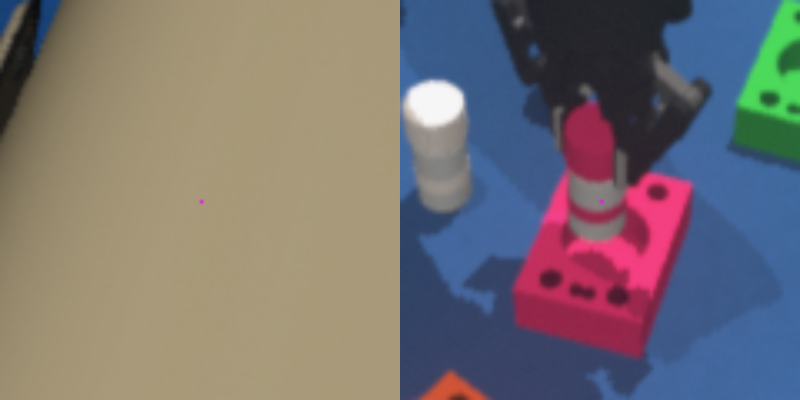

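In the scene view the pink bottle hangs upright over the pink well, base at (261,239). The arm fills the top view. I'll lower it.

Emit:
{"method": "step_arm", "body": {"moves": [[[3,3,0],[0,0,0],20],[[3,3,12],[0,0,0],20],[[3,3,24],[0,0,0],20],[[3,3,36],[0,0,0],20],[[3,3,39],[0,0,0],20],[[3,3,42],[0,0,0],20],[[3,3,44],[0,0,0],20],[[3,3,44],[0,0,0],20]]}}

```text
clock: 13.75
tcp_pos: [0.606, -0.0965, 0.0263]
orientation: [0.001, 0.707, 0.707, 0.0]
wrist_force: [-0.9, 0.1, -0.9]
finger_gap: 0.0371
grip_force: 40.9
```

Emit:
{"method": "step_arm", "body": {"moves": [[[0,0,1],[0,0,0],20],[[0,0,2],[0,0,0],20],[[0,0,3],[0,0,0],20],[[0,0,3],[0,0,0],20]]}}

```text
clock: 14.08
tcp_pos: [0.6063, -0.0967, 0.0258]
orientation: [0.002, 0.707, 0.707, 0.001]
wrist_force: [-4.8, 1.3, 13.4]
finger_gap: 0.0371
grip_force: 42.6
```

The pink bottle is on the well floor. I'll release it and go for green.

Emit:
{"method": "step_arm", "body": {"moves": [[[0,0,-2],[0,0,0],60],[[0,0,-2],[0,0,0],85],[[0,0,-2],[0,0,0],85],[[0,0,-2],[0,0,0],85],[[0,0,-20],[0,0,0],85],[[0,0,-60],[0,0,0],85],[[0,0,-90],[0,0,0],85],[[-10,-20,-95],[0,0,0],85]]}}

```text
clock: 14.75
tcp_pos: [0.5912, -0.1065, 0.1231]
orientation: [0.005, 0.706, 0.708, 0.003]
wrist_force: [0.5, -1.0, 0.7]
finger_gap: 0.0852
grip_force: 0.0
```

```bash
python3 -c "
from h import *
plan((.438,-.2265),.10)"
```

```text
t 14.75 tcp [ 0.5912 -0.1065  0.1231] gap 0.0852 F [ 0.5 -1.   0.7]
shift [-119.6 -153.8   21.7] turn [0.011 0.002 0.002]
```

Emit:
{"method": "step_arm", "body": {"moves": [[[-25,-32,0],[0,0,0],85],[[-50,-64,0],[0,0,0],85],[[-75,-96,0],[0,0,0],85],[[-100,-128,8],[0,0,0],85],[[-118,-151,16],[0,0,0],85],[[-118,-151,20],[0,0,0],85],[[-118,-151,20],[0,0,0],85],[[-118,-151,20],[0,0,0],85]]}}

```text
clock: 15.42
tcp_pos: [0.4344, -0.2243, 0.0973]
orientation: [-0.0, 0.707, 0.707, 0.0]
wrist_force: [0.3, 0.2, 0.1]
finger_gap: 0.0848
grip_force: 0.0
```

```bash
python3 -c "
from h import *
plan((.438,-.2265),.015)"
```

```text
t 15.42 tcp [ 0.4344 -0.2243  0.0973] gap 0.0848 F [0.3 0.2 0.1]
shift [-2.2  3.5 82.3] turn [ 0.    -0.    -0.001]
```

Emit:
{"method": "step_arm", "body": {"moves": [[[-2,2,30],[0,0,0],85],[[-2,2,60],[0,0,0],85],[[-2,2,82],[0,0,0],85],[[-2,2,82],[0,0,0],85],[[-2,2,82],[0,0,0],85]]}}

```text
clock: 15.83
tcp_pos: [0.4364, -0.2249, 0.0148]
orientation: [-0.001, 0.706, 0.708, -0.0]
wrist_force: [-0.8, 0.5, 1.0]
finger_gap: 0.0847
grip_force: 0.0
```

Emit:
{"method": "step_arm", "body": {"moves": [[[0,0,0],[0,0,0],20],[[0,0,0],[0,0,0],20],[[0,0,0],[0,0,0],20],[[0,0,0],[0,0,0],20],[[0,0,0],[0,0,0],20],[[0,0,0],[0,0,0],20],[[0,0,0],[0,0,0],20]]}}

```text
clock: 16.42
tcp_pos: [0.4372, -0.2269, 0.0168]
orientation: [0.001, 0.707, 0.707, 0.0]
wrist_force: [-1.3, 0.5, 6.0]
finger_gap: 0.0371
grip_force: 39.6
```

```bash
python3 -c "
from h import *
plan((.625,.106),.155)"
```

```text
t 16.42 tcp [ 0.4372 -0.2269  0.0168] gap 0.0371 F [-1.3  0.5  6. ]
shift [ 332.8  188.  -138.3] turn [ 0.002  0.001 -0.   ]
```

Emit:
{"method": "step_arm", "body": {"moves": [[[0,0,-40],[0,0,0],20],[[0,0,-80],[0,0,0],20],[[0,0,-120],[0,0,0],20],[[12,7,-145],[0,0,0],20],[[44,25,-145],[0,0,0],20],[[78,44,-145],[0,0,0],20],[[112,63,-145],[0,0,0],20],[[146,82,-145],[0,0,0],20]]}}

```text
clock: 17.08
tcp_pos: [0.519, -0.079, 0.1612]
orientation: [0.001, 0.708, 0.707, 0.0]
wrist_force: [0.1, 0.7, -0.8]
finger_gap: 0.0365
grip_force: 40.4
```

```bash
python3 -c "
from h import *
plan((.6245,.1065),.155)"
```

```text
t 17.08 tcp [ 0.519  -0.079   0.1612] gap 0.0365 F [ 0.1  0.7 -0.8]
shift [185.7 105.3   6.3] turn [ 0.001  0.    -0.001]
```

Emit:
{"method": "step_arm", "body": {"moves": [[[34,19,0],[0,0,0],20],[[68,38,0],[0,0,0],20],[[102,58,0],[0,0,0],20],[[136,77,0],[0,0,0],20],[[168,95,0],[0,0,0],20],[[184,104,0],[0,0,0],20],[[184,104,30],[0,0,0],20],[[184,104,30],[0,0,0],20]]}}

```text
clock: 17.75
tcp_pos: [0.62, 0.1051, 0.1258]
orientation: [-0.002, 0.706, 0.708, -0.002]
wrist_force: [-2.4, -0.3, -2.0]
finger_gap: 0.0369
grip_force: 40.5
```

```bash
python3 -c "
from h import *
plan((.6245,.1065),.0275)"
```

```text
t 17.75 tcp [0.62   0.1051 0.1258] gap 0.0369 F [-2.4 -0.3 -2. ]
shift [ 1.4  5.2 98.3] turn [-0.007  0.     0.002]
```

Emit:
{"method": "step_arm", "body": {"moves": [[[1,2,25],[0,0,0],20],[[1,2,50],[0,0,0],20],[[1,2,62],[0,0,0],20],[[1,2,62],[0,0,0],20],[[1,2,62],[0,0,0],20],[[1,2,62],[0,0,0],20]]}}

```text
clock: 18.25
tcp_pos: [0.625, 0.1042, 0.07]
orientation: [0.001, 0.707, 0.707, 0.001]
wrist_force: [-0.1, -0.0, -1.5]
finger_gap: 0.0369
grip_force: 40.5
```

```bash
python3 look.py c11; python3 -c "
from h import *
plan((.6245,.1065),.0275)"
```

```text
18.35 [0.62548183 0.10443765 0.07035559] 0.037508392724135343
top [231 155]
corner 171 95
scene [329 179]
corner 269 119
t 18.35 tcp [0.6255 0.1044 0.0704] gap 0.0375 F [0.4 0.1 0.1]
shift [ 2.1 -1.1 42.9] turn [ 0.003 -0.    -0.001]
```

View pics/c11.png

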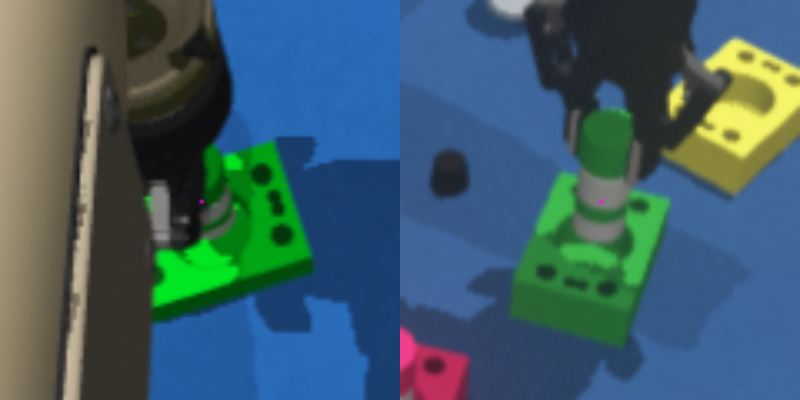

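The green bottle hangs upright over the green well in both views, with its base at crop (600,235) of the scene view. I'll lower it.

Emit:
{"method": "step_arm", "body": {"moves": [[[1,-1,12],[0,0,0],20],[[1,-1,24],[0,0,0],20],[[1,-1,34],[0,0,0],20],[[1,-1,38],[0,0,0],20],[[1,-1,41],[0,0,0],20],[[1,-1,43],[0,0,0],20],[[1,-1,44],[0,0,0],20],[[1,-1,45],[0,0,0],20]]}}

```text
clock: 19.02
tcp_pos: [0.6234, 0.1058, 0.0267]
orientation: [0.001, 0.707, 0.707, 0.001]
wrist_force: [-9.8, -1.5, 22.0]
finger_gap: 0.037
grip_force: 42.7
```

Emit:
{"method": "step_arm", "body": {"moves": [[[0,0,-3],[0,0,0],60],[[0,0,-3],[0,0,0],85],[[0,0,-3],[0,0,0],85],[[0,0,-3],[0,0,0],85],[[0,0,-20],[0,0,0],85],[[0,0,-60],[0,0,0],85],[[0,0,-90],[0,0,0],85],[[-10,-20,-95],[0,0,0],85]]}}

```text
clock: 19.68
tcp_pos: [0.6099, 0.0967, 0.1243]
orientation: [0.004, 0.707, 0.708, 0.005]
wrist_force: [1.6, 0.1, 1.0]
finger_gap: 0.0848
grip_force: 0.0
```

```bash
python3 -c "
from h import *
plan((.482,.010),.10)"
```

```text
t 19.68 tcp [0.6099 0.0967 0.1243] gap 0.0848 F [1.6 0.1 1. ]
shift [ -86.6 -128.3   22.6] turn [ 0.012 -0.001  0.001]
```

Emit:
{"method": "step_arm", "body": {"moves": [[[-25,-36,0],[0,0,0],85],[[-50,-72,0],[0,0,0],85],[[-75,-108,4],[0,0,0],85],[[-86,-126,10],[0,0,0],85],[[-86,-126,20],[0,0,0],85],[[-86,-126,20],[0,0,0],85],[[-86,-126,20],[0,0,0],85]]}}

```text
clock: 20.27
tcp_pos: [0.4776, 0.0097, 0.0983]
orientation: [-0.0, 0.707, 0.707, 0.0]
wrist_force: [0.1, -0.1, 0.8]
finger_gap: 0.0851
grip_force: 0.0
```

```bash
python3 -c "
from h import *
plan((.482,.010),.016)
im=imaging.read_camera('scene')
for b in blobs(im,'yellow')[:2]: print(int(b[0]),np.round(b[1:3],0),onz('scene',b[1:3],.074))"
```

```text
t 20.27 tcp [0.4776 0.0097 0.0983] gap 0.0851 F [ 0.1 -0.1  0.8]
shift [ 0.3  4.4 82.3] turn [ 0.    -0.    -0.001]
1409 [369. 153.] [0.64957505 0.23153229]
263 [251. 174.] [0.48298167 0.00490235]
```

Yellow hasn't moved, so I'll grip it.

Emit:
{"method": "step_arm", "body": {"moves": [[[0,3,30],[0,0,0],85],[[0,3,60],[0,0,0],85],[[0,3,82],[0,0,0],85],[[0,3,82],[0,0,0],85],[[0,3,82],[0,0,0],85]]}}

```text
clock: 20.73
tcp_pos: [0.4802, 0.0104, 0.0158]
orientation: [-0.001, 0.707, 0.707, -0.001]
wrist_force: [-0.4, -0.3, 1.4]
finger_gap: 0.0848
grip_force: 0.0
```

Emit:
{"method": "step_arm", "body": {"moves": [[[0,0,0],[0,0,0],20],[[0,0,0],[0,0,0],20],[[0,0,0],[0,0,0],20],[[0,0,0],[0,0,0],20],[[0,0,0],[0,0,0],20],[[0,0,0],[0,0,0],20],[[0,0,0],[0,0,0],20]]}}

```text
clock: 21.32
tcp_pos: [0.4816, 0.0096, 0.0178]
orientation: [0.001, 0.707, 0.707, 0.001]
wrist_force: [0.4, 0.3, 5.7]
finger_gap: 0.0369
grip_force: 39.8
```

```bash
python3 -c "
from h import *
plan((.625,.300),.155)"
```

```text
t 21.32 tcp [0.4816 0.0096 0.0178] gap 0.0369 F [0.4 0.3 5.7]
shift [ 290.4  143.8 -136.8] turn [ 0.003  0.    -0.   ]
```

Emit:
{"method": "step_arm", "body": {"moves": [[[0,0,-40],[0,0,0],20],[[0,0,-80],[0,0,0],20],[[0,0,-120],[0,0,0],20],[[12,6,-145],[0,0,0],20],[[46,23,-145],[0,0,0],20],[[80,40,-145],[0,0,0],20],[[114,57,-145],[0,0,0],20],[[148,74,-145],[0,0,0],20]]}}

```text
clock: 21.98
tcp_pos: [0.555, 0.1592, 0.1622]
orientation: [0.0, 0.707, 0.707, 0.001]
wrist_force: [0.7, -0.8, -0.6]
finger_gap: 0.0369
grip_force: 40.9
```

Emit:
{"method": "step_arm", "body": {"moves": [[[34,17,0],[0,0,0],20],[[68,34,0],[0,0,0],20],[[102,51,0],[0,0,0],20],[[128,64,0],[0,0,0],20],[[140,69,0],[0,0,0],20],[[140,69,0],[0,0,0],20],[[140,69,30],[0,0,0],20],[[140,69,30],[0,0,0],20]]}}

```text
clock: 22.65
tcp_pos: [0.6204, 0.2965, 0.1265]
orientation: [-0.002, 0.707, 0.707, -0.003]
wrist_force: [-1.3, -1.0, -3.4]
finger_gap: 0.037
grip_force: 40.9
```

```bash
python3 -c "
from h import *
plan((.6255,.300),.0285)"
```

```text
t 22.65 tcp [0.6204 0.2965 0.1265] gap 0.037 F [-1.3 -1.  -3.4]
shift [ 3.8  5.8 98. ] turn [-0.007  0.003  0.   ]
```

Emit:
{"method": "step_arm", "body": {"moves": [[[2,2,25],[0,0,0],20],[[2,2,50],[0,0,0],20],[[2,2,62],[0,0,0],20],[[2,2,62],[0,0,0],20],[[2,2,62],[0,0,0],20],[[2,2,62],[0,0,0],20]]}}

```text
clock: 23.15
tcp_pos: [0.626, 0.2994, 0.0712]
orientation: [0.0, 0.707, 0.707, 0.001]
wrist_force: [0.2, -0.8, -1.5]
finger_gap: 0.0367
grip_force: 40.9
```

```bash
python3 look.py c12; python3 -c "
from h import *
plan((.6255,.300),.0285)"
```

```text
23.25 [0.62645559 0.29980985 0.0716129 ] 0.03687244410777245
top [135 155]
corner 75 95
scene [375 135]
corner 315 75
t 23.25 tcp [0.6265 0.2998 0.0716] gap 0.0369 F [ 0.2 -0.2 -0.5]
shift [ 0.1 -1.1 43.1] turn [ 0.003 -0.001 -0.   ]
```

View pics/c12.png

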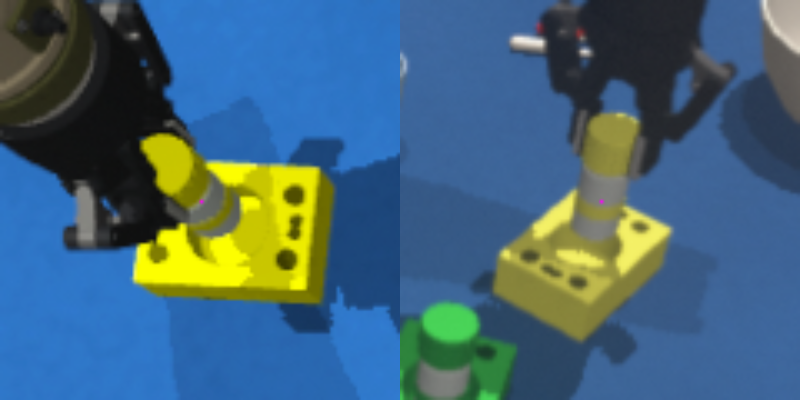

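The yellow bottle hangs over the yellow well in both views, its base near the well centre at top crop (222,224). I'll lower it.

Emit:
{"method": "step_arm", "body": {"moves": [[[-1,-1,12],[0,0,0],20],[[-1,-1,24],[0,0,0],20],[[-1,-1,34],[0,0,0],20],[[-1,-1,38],[0,0,0],20],[[-1,-1,41],[0,0,0],20],[[-1,-1,43],[0,0,0],20],[[-1,-1,44],[0,0,0],20],[[-1,-1,45],[0,0,0],20]]}}

```text
clock: 23.92
tcp_pos: [0.6236, 0.2987, 0.0278]
orientation: [0.0, 0.707, 0.707, 0.0]
wrist_force: [-10.7, -3.3, 22.5]
finger_gap: 0.0374
grip_force: 43.2
```

Emit:
{"method": "step_arm", "body": {"moves": [[[0,0,-3],[0,0,0],60],[[0,0,-3],[0,0,0],85],[[0,0,-3],[0,0,0],85],[[0,0,-3],[0,0,0],85],[[0,0,-20],[0,0,0],85],[[0,0,-60],[0,0,0],85],[[0,0,-100],[0,0,0],85],[[0,0,-130],[0,0,0],85]]}}

```text
clock: 24.58
tcp_pos: [0.6247, 0.2989, 0.1569]
orientation: [0.0, 0.707, 0.707, 0.001]
wrist_force: [-0.2, -0.5, 1.0]
finger_gap: 0.0851
grip_force: 0.0
```

Emit:
{"method": "step_arm", "body": {"moves": [[[41,-35,0],[0,0,0],85],[[82,-70,0],[0,0,0],85],[[120,-105,0],[0,0,0],85],[[150,-140,0],[0,0,0],85],[[180,-175,0],[0,0,0],85],[[210,-210,0],[0,0,0],85],[[210,-240,0],[0,0,0],85],[[210,-240,0],[0,0,0],85]]}}

```text
clock: 25.25
tcp_pos: [0.3813, 0.5104, 0.1538]
orientation: [-0.0, 0.706, 0.708, -0.0]
wrist_force: [0.2, -0.4, 1.1]
finger_gap: 0.085
grip_force: 0.0
```

```bash
python3 - <<'E'
from h import *
s=telemetry.get_state();print(s["clock"],s["tcp_pos"],s["grip_force"])
HUE2=dict(orange=(1,21))
W=dict(orange=(.634,-.286),pink=(.602,-.099),green=(.6215,.1035),yellow=(.6235,.2965))
for n in("top","scene"):
    im=imaging.read_camera(n);h=cv2.cvtColor(im,cv2.COLOR_RGB2HSV)
    # white/grey (unsaturated) blobs: bottle bodies next to coloured caps, white bottle
    m=cv2.morphologyEx(cv2.inRange(h,(0,0,110),(180,70,255)),cv2.MORPH_OPEN,np.ones((3,3)))
    N,_,st,ce=cv2.connectedComponentsWithStats(m)
    for i in range(1,N):
        p=onz(n,ce[i],.05)
        if st[i,4]>20 and .35<p[0]<.72 and abs(p[1])<.42: print(n,'body',st[i,4],ce[i].round(),p.round(3))
    for c,w in W.items():
        print(n,c,'exp base/cap px',proj(n,[*w,.04]).round(),proj(n,[*w,.084]).round(),'hsv@capside/body',h[tuple(proj(n,[*w,.084]).round().astype(int)[::-1])])
E
```

```text
25.25 [0.38125883 0.51035873 0.15379378] 0.0
top body 38 [415. 155.] [ 0.632 -0.275]
top body 410 [342. 229.] [ 0.479 -0.117]
top body 359 [129. 269.] [0.398 0.305]
top orange exp base/cap px [419. 156.] [426. 149.] hsv@capside/body [ 16 255 251]
top pink exp base/cap px [331. 170.] [334. 164.] hsv@capside/body [161 237 252]
top green exp base/cap px [233. 161.] [230. 154.] hsv@capside/body [ 65 255 246]
top yellow exp base/cap px [142. 161.] [134. 154.] hsv@capside/body [ 30 255 252]
scene body 499 [304. 107.] [0.408 0.31 ]
scene body 93 [372. 145.] [0.632 0.287]
scene body 99 [328. 190.] [0.631 0.094]
scene body 608 [213. 213.] [ 0.479 -0.117]
scene body 111 [264. 242.] [ 0.613 -0.108]
scene body 106 [210. 321.] [ 0.649 -0.299]
scene orange exp base/cap px [210. 314.] [208. 301.] hsv@capside/body [ 10 181 237]
scene pink exp base/cap px [263. 240.] [263. 226.] hsv@capside/body [167 188 237]
scene green exp base/cap px [326. 188.] [328. 174.] hsv@capside/body [ 64 167 205]
scene yellow exp base/cap px [371. 145.] [374. 131.] hsv@capside/body [ 30 146 240]
```

Every cap sits over its own rack. The orange body is about 7 px lower than expected, so I'll check that it's upright using difference silhouettes against the first picture.

```bash
python3 - <<'E'
from h import *
W=dict(orange=(.634,-.286),pink=(.602,-.099),green=(.6215,.1035),yellow=(.6235,.2965))
a=np.linspace(0,2*np.pi,24)
for n in("top","scene"):
    im=imaging.read_camera(n).astype(int); im0=cv2.imread(f"pics/{n}0.png")[:,:,::-1].astype(int)
    d=(np.abs(im-im0).max(2)>25).astype(np.uint8)
    for c,w in W.items():
        P=np.array([proj(n,[w[0]+r*np.cos(t),w[1]+r*np.sin(t),z]) for r,z in((.019,.098),(.019,.07),(.0175,.012)) for t in a],np.float32)
        x,y,ww,hh=cv2.boundingRect(P)
        s=d[y-15:y+hh+15,x-15:x+ww+15]
        N,l,st,ce=cv2.connectedComponentsWithStats(s); i=1+np.argmax(st[1:,4])
        # body whites in this region
        h=cv2.cvtColor(im[y-15:y+hh+15,x-15:x+ww+15].astype(np.uint8),cv2.COLOR_RGB2HSV)
        wm=cv2.inRange(h,(0,0,90),(180,90,255)); ys,xs=np.nonzero(wm)
        print(n,c,'exp',(x,y,x+ww,y+hh),'diff',(st[i,0]+x-15,st[i,1]+y-15,st[i,0]+st[i,2]+x-15,st[i,1]+st[i,3]+y-15),
          'body',(xs.min()+x-15,ys.min()+y-15,xs.max()+x-15,ys.max()+y-15) if len(xs) else None)
E
```

```text
top orange exp (406, 137, 439, 168) diff (np.int32(408), np.int32(141), np.int32(436), np.int32(168)) body (np.int64(391), np.int64(137), np.int64(444), np.int64(175))
top pink exp (321, 152, 345, 182) diff (np.int32(319), np.int32(159), np.int32(347), np.int32(183)) body (np.int64(323), np.int64(170), np.int64(337), np.int64(180))
top green exp (219, 142, 243, 173) diff (np.int32(221), np.int32(150), np.int32(249), np.int32(174)) body (np.int64(227), np.int64(162), np.int64(241), np.int64(172))
top yellow exp (121, 142, 155, 173) diff (np.int32(128), np.int32(149), np.int32(156), np.int32(174)) body (np.int64(115), np.int64(143), np.int64(163), np.int64(185))
scene orange exp (195, 287, 222, 331) diff (np.int32(195), np.int32(301), np.int32(222), np.int32(334)) body (np.int64(180), np.int64(281), np.int64(236), np.int64(345))
scene pink exp (252, 214, 273, 255) diff (np.int32(252), np.int32(236), np.int32(275), np.int32(254)) body (np.int64(256), np.int64(236), np.int64(272), np.int64(251))
scene green exp (317, 163, 338, 203) diff (np.int32(316), np.int32(165), np.int32(339), np.int32(200)) body (np.int64(320), np.int64(148), np.int64(352), np.int64(198))
scene yellow exp (361, 121, 383, 159) diff (np.int32(360), np.int32(123), np.int32(384), np.int32(156)) body (np.int64(346), np.int64(123), np.int64(396), np.int64(173))
```

```bash
python3 - <<'E'
from h import *
im=imaging.read_camera("scene"); im0=cv2.imread("pics/scene0.png")[:,:,::-1]
for u in(203,208,213):
    print(u,[f"{r}:{im[r,u].tolist()}|{im0[r,u].tolist()}" for r in range(280,338,3)])
d=np.abs(im.astype(int)-im0).max(2)[275:345,185:235]
for r in range(0,70,2): print(275+r,''.join('#' if v>25 else '+' if v>8 else '.' for v in d[r]))
E
```

```text
203 ['280:[66, 96, 148]|[65, 94, 146]', '283:[66, 96, 148]|[65, 96, 146]', '286:[67, 96, 147]|[66, 94, 146]', '289:[70, 98, 150]|[68, 96, 147]', '292:[183, 108, 112]|[69, 96, 147]', '295:[238, 121, 70]|[194, 113, 100]', '298:[238, 122, 70]|[235, 121, 68]', '301:[238, 123, 69]|[236, 122, 69]', '304:[237, 123, 70]|[212, 95, 59]', '307:[238, 124, 70]|[135, 57, 44]', '310:[219, 104, 62]|[135, 57, 45]', '313:[145, 62, 48]|[167, 76, 51]', '316:[147, 64, 50]|[236, 122, 68]', '319:[122, 115, 114]|[236, 123, 68]', '322:[126, 113, 109]|[236, 123, 68]', '325:[143, 67, 51]|[236, 123, 68]', '328:[185, 82, 58]|[235, 122, 67]', '331:[197, 81, 55]|[236, 123, 69]', '334:[218, 102, 61]|[229, 117, 66]', '337:[125, 58, 47]|[123, 56, 43]']
208 ['280:[69, 98, 150]|[68, 96, 148]', '283:[69, 98, 148]|[67, 95, 146]', '286:[68, 97, 148]|[67, 95, 145]', '289:[115, 102, 139]|[113, 99, 137]', '292:[236, 121, 71]|[234, 120, 70]', '295:[238, 122, 70]|[236, 121, 69]', '298:[237, 121, 69]|[236, 121, 69]', '301:[238, 125, 70]|[232, 113, 66]', '304:[237, 124, 70]|[145, 61, 46]', '307:[238, 124, 69]|[144, 61, 45]', '31
[... 2324 characters left out ...]
.++..#####################+++...........
321 ..........+##..+#####################++...........
323 .........+####.+#####################+............
325 .........+##########################+.............
327 ..........+######################+................
329 ..........+##################.....................
331 ...........+##############+++.....................
333 .............+++#######+..........................
335 ..................................................
337 ..................................................
339 ..................................................
341 ..................................................
343 ..................................................
```

```bash
python3 - <<'E'
from h import *
cam=np.array(imaging.camera_params("scene")["pose"])[:2,3]
for w in((.634,-.286),(.638,-.291)):
    e=(cam-w)/np.linalg.norm(cam-w)
    f=lambda r,z:proj("scene",[*(np.array(w)+r*e),z]).round(1)
    print('disc back',f(-.019,.098),'disc front',f(.019,.098),'cap low',f(.019,.07),'band',f(.0175,.06),'base',f(.0175,.01))
im=imaging.read_camera("scene")
print([(r,im[r,209].tolist()) for r in range(306,334)])
im=imaging.read_camera("scene")
for c,u,r0,r1 in(("green",327,168,204),("pink",263,222,258)): print(c,[(r,im[r,u].tolist()) for r in range(r0,r1,2)])
for w in((.6215,.1035),(.602,-.099)):
    e=(cam-w)/np.linalg.norm(cam-w)
    print([proj("scene",[*(np.array(w)+r*e),z]).round(1) for r,z in((-.019,.098),(.019,.098),(.019,.07),(.0175,.01))])
E
```

```text
disc back [204.8 287.4] disc front [208.7 306.7] cap low [210.3 314.8] band [210.7 316.9] base [213.4 330.2]
disc back [204.4 290.7] disc front [208.3 310.1] cap low [210.  318.3] band [210.4 320.3] base [213.1 333.6]
[(306, [237, 125, 69]), (307, [238, 126, 71]), (308, [237, 126, 70]), (309, [234, 122, 69]), (310, [214, 101, 61]), (311, [157, 68, 48]), (312, [149, 63, 47]), (313, [148, 62, 46]), (314, [149, 63, 47]), (315, [148, 62, 47]), (316, [147, 62, 45]), (317, [147, 68, 52]), (318, [146, 95, 87]), (319, [137, 127, 123]), (320, [128, 123, 121]), (321, [128, 122, 120]), (322, [127, 122, 120]), (323, [129, 123, 121]), (324, [127, 121, 119]), (325, [132, 114, 109]), (326, [143, 82, 67]), (327, [149, 65, 48]), (328, [154, 64, 47]), (329, [171, 70, 49]), (330, [194, 79, 53]), (331, [198, 82, 55]), (332, [212, 94, 60]), (333, [234, 121, 68])]
green [(168, [70, 203, 86]), (170, [70, 203, 86]), (172, [70, 204, 86]), (174, [71, 206, 87]), (176, [67, 192, 83]), (178, [38, 106, 55]), (180, [35, 99, 52]), (182, [37, 99, 53]), (184, [36, 99, 53]), (186, [104, 120, 106]), (188, [121, 123, 120]), (190, [121, 123, 121]), (192, [120, 124, 120]), (194, [94, 116, 99]), (196, [38, 100, 54]), (198, [60, 110, 72]), (200, [66, 185, 81]), (202, [71, 205, 87])]
pink [(222, [236, 61, 135]), (224, [236, 60, 135]), (226, [236, 60, 134]), (228, [236, 62, 136]), (230, [223, 57, 123]), (232, [148, 40, 78]), (234, [140, 39, 74]), (236, [140, 39, 73]), (238, [140, 47, 77]), (240, [127, 114, 118]), (242, [125, 121, 122]), (244, [126, 122, 122]), (246, [126, 118, 119]), (248, [140, 53, 82]), (250, [140, 47, 77]), (252, [171, 82, 105]), (254, [234, 60, 133]), (256, [237, 62, 137])]
[array([329.8, 163.9]), array([328.1, 175.8]), array([326.9, 185. ]), array([324.4, 202.9])]
[array([262.4, 214. ]), array([262.7, 229. ]), array([262.8, 238. ]), array([263.1, 255.2])]
```

All four bottles match upright silhouettes on their well floors, with orange sitting about 6 mm off its well's axis. Nothing is touching them, so I'll hand in.

```bash
python3 -c "
from workcell import env
print(env.hand_in())"
```

```text
the job is handed in; nothing more can be done
None
```

The four coloured bottles stand upright on the floors of their own wells, released; the white bottle and beaker were left where they stood, and the job was handed in at about 25 s of the 102 s, with no verdict returned.

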